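# Seat a deep-well plate against its stops

## Robot

A 6-joint arm with a two-finger parallel gripper is mounted at the origin on the work surface; the furniture and walls round the work are solid. World frame = base frame: x ahead of the robot, y to its left, z up, the work surface at z = 0. Lengths are in mm, angles in rad, forces in N, time in s.
With the tool pointing down it reaches from about 275 to 1000 mm from the base axis. Payload 8.4 kg.
Tool frame: the origin (TCP) lies midway between the tips of the shut fingers; the grasp point (between the pads) lies 19 mm behind it; y points along the fingers, z is the direction in which the jaws open and shut, and the axes are right-handed (so a half turn about y gives the same grasp; the last joint's range is limited). The gripper opens to 85 mm and grips with 20 to 120 N. Pads are 22 mm wide; open, the fingers measure 114 mm over their backs; the gripper's body (76 mm by 85 mm) begins 54 mm behind the grasp point. The pads swing forward as they close: fully open they stand 13 mm farther back than shut.
Start: joints at [1.314, 0.353, 1.633, -0, 1.155, -0.002], TCP at [157.531, 604.824, 231.281] pointing down, gripper open.
Joint ranges: [-2.63, 2.63], [-0.92, 2.1], [0.06, 2.66], [-1.3, 4.44], [0, 2.69], [-3.02, 3.02]. Speed limits (rad/s): [2.22, 2.22, 2.79, 3.14, 3.14, 3.14].

## Interface

Orientations are given as [roll, pitch, yaw] about the fixed x, y, z axes, in that order (R = Rz(yaw) Ry(pitch) Rx(roll)).
In Python, from rig import r, imaging gives the robot as it stands. The module is installed in compiled form; this text tells all that it offers.
- The arm moves only by the tool send_rows, never from a script. Its argument "series" is a list of rows, each a list of 6 numbers: the shift along the tool's x, y, z in m, then the turn, a rotation vector about the tool's x, y, z in degrees. In form: [[dx, dy, dz, ax, ay, az], ...]. A call has 1 to 8 rows; each row shifts and turns the commanded pose from where the row before left it, along the tool's axes as they then stand; what a row does not reach is not made up. A row lasts 1/10 s, in which the tool goes at most 50 mm and 8.59 degrees, less where a joint would pass 70% of its speed; a pose out of reach is approached as far as the arm can. A call is refused whole if a number of a shift passes 0.05 or a number of a turn 8.59, either way. A call with a gripper value outside its range is refused whole. "gripper" is the opening, from 0 (shut) to 1 (fully open), set as the call begins (left out, the last holds). The fingers move at their own pace and stop on an object; "squeeze" is the grip in N (left out, the last holds). Time passes only in rows, so rows that do not move let the fingers close. It gives the time, the measured TCP pose, the force and the opening at its end, in the units of the state.
- r.sense(): the state, without advancing time (a new reading comes with each control period).
- imaging.grab_frame(name): name is "scene" or "top"; returns a dict with "frame" (480x640x3 uint8, red, green, blue), "depth" (480x640 float32, mm along the optical axis (not along the pixel's ray), 0 where there is no reading), "intrinsics" (3x3 intrinsics, pixels), "distortion" ([k1, k2, p1, p2, k3] as OpenCV has them; the pictures are not rectified), "origin" and "rotation" of the camera in the world. Camera axes: x right, y down, z forward; pixel columns grow to the right and rows downward; lengths in mm; the calibration is good to about 2 mm. A picture is of the moment at which its call begins.
- r.sign_off(): hands the job in, once; it reports no verdict.
The state is a dict: "clock": time; "qpos": joint angles; "qvel": joint speeds; "joint_efforts": joint torques, N m; "eef_pos": TCP position; "tcp_rot": TCP orientation; "contact_force": force on the tool from outside, world axes, zero at the start; "wrist_torque": the same for the moment, N m; "opening": opening from 0.0 (shut) to 1.0 (fully open).
Only numpy, scipy, OpenCV 4.12 (cv2) and the standard library are available. Lean on these libraries where they do the work, as an engineer would, in place of code of your own. Each camera call takes 0.05 s, during which the arm holds its last target.

## Task

Slide the white deep-well plate along the table top, pushing it with the fingertips, until one of its long sides lies flat against the aluminium stop rail and its end is up against the end stop clamped to that rail. Only push it: do not pick it up or tip it. Leave the bottle, beaker, vial, cap, tape and timer where they stand.

Things in the scene. Friction and masses are not known exactly. Their poses are not given: they have to be found in the camera images.
- plate: the deep-well plate: a loose rectangular white plastic block with a grid of square wells in its top, 86 mm along its x, 128 mm along its y, 41 mm high, upright flat sides all round, about 0.25 kg; too wide to take between the fingers. Origin: centre of its underside; z up. Either of its two long sides may face the rail.
- rail: the stop rail: a straight aluminium bar fixed to the table left of the plate, running outward from the robot; 16 mm along its x, 240 mm along its y, 25 mm high. Origin: centre of its underside. +y points back towards the robot; the -x face, 8 mm from the origin, is the stop face. The plate starts on that side, up to 26 degrees askew. Low screw tabs on the other side only.
- end_stop: the end stop: an aluminium block clamped across the outer half of the rail, fixed, 80 to 110 mm from the rail's middle (varies). It stands out 40 mm from the stop face, is 16 mm thick along the rail, 31 mm high, with a dark screw head (top at 40 mm) over the rail. Same axes as the rail: the face to meet is its +y face, 8 mm from its origin. Origin on the table, 42 mm from the rail's centre line.
- loose_cap: bystander: a blue screw cap, 52 mm across, 30 mm high. Origin: centre of its underside.
- buffer_bottle: bystander: a small round bottle with a yellow cap, 50 mm across, 100 mm high. Origin: centre of its underside.
- small_beaker: bystander: a small glass beaker, 60 mm across, 60 mm high. Origin: centre of its underside.
- bench_timer: bystander: a bench timer lying on its back, 62 x 62 x 20 mm. Origin: centre of its underside.
- tape: bystander: a roll of brown tape lying flat, 96 mm across, 25 mm high. Origin: centre of its underside.
- small_vial: bystander: a vial with a black cap, 22 mm across, 54 mm high, on the other side of the rail. Origin: centre of its underside.
Not all that is in view belongs to the job. Several things look just like the end_stop: the one meant starts farthest to the robot's right.

How it is judged (in metres and radians):
At the end, for the whole second after the job is handed in: The plate lies flat and still on the table, a long side against the rail (gap at its middle at most 3.5 mm, square to within 2.3 degrees) and its end against the end stop's near face (gap at most 3.5 mm), with the robot clear of it (x of plate in the frame of rail between -0.0545 and -0.045 m and angle between the y axis of plate and the y axis of rail, either way round below 0.04 rad and y of plate in the frame of end_stop between 0.066 and 0.0755 m and height (world z) of plate below 0.004 m and angle between plate's own z axis and vertical below 0.03 rad and linear speed of plate below 0.01 m/s); the robot touches nothing.
It fails at once if the plate is lifted off the table (more than 8 mm) (height (world z) of plate above 0.008 m).
It fails at once if the plate is tipped (more than about 9 degrees) (angle between plate's own z axis and vertical above 0.15 rad).
It fails at once if the bottle, beaker, vial, cap, tape roll or timer is moved more than 15 mm (distance of any of loose_cap, buffer_bottle, small_beaker, bench_timer, tape, small_vial from where it was at the start of the episode above 0.015 m).
It also fails if it takes over 61 s, if anything falls off the work surface, if the arm or the gripper's body presses on something with over 40 N, if the wrist force passes 120 N, or if a joint passes its speed limit or range.

## Working session

There is one attempt and no reset: what is moved stays moved. The work goes in short steps, Python scripts to look and compute and a tool call to move; the robot and the scene stay as the last step left them, time stands still between calls to the robot, and variables do not carry over. Pictures are saved under pics/ and viewed, and the job is handed in when it is done.

Besides the shell and the picture viewer there is one more tool, called after ">>>" by a JSON object that holds its "api" and its "payload". send_rows: Moves the arm, as the interface text tells. Its arguments: {"type":"object","properties":{"series":{"type":"array","items":{"type":"array","items":{"type":"number"}}},"gripper":{"type":"number"},"squeeze":{"type":"number"}},"required":["series"]}

```bash
mkdir -p pics; cat > h.py <<'E'
import numpy as np,cv2
from rig import r,imaging
def grab(n,save=None):
    f=imaging.grab_frame(n)
    if save: cv2.imwrite(f'pics/{save}.png',f['frame'][:,:,::-1])
    return f
def ray(f,uv):
    uv=np.array(uv,float).reshape(-1,1,2)
    n=cv2.undistortPoints(uv,np.array(f['intrinsics'],float),np.array(f['distortion'],float)).reshape(-1,2)
    d=np.c_[n,np.ones(len(n))]@np.array(f['rotation']).T
    return np.array(f['origin'],float),d
def onplane(f,uv,z):
    o,d=ray(f,uv); return (o+d*((z-o[2])/d[:,2])[:,None])[:,:2]
E
python3 - <<'E'
from h import *
for n in ['scene','top']:
    f=grab(n,n+'0'); print(n,f['origin'],np.round(f['rotation'],3).tolist(),f['intrinsics'].tolist() if hasattr(f['intrinsics'],'tolist') else f['intrinsics'],f['distortion'])
    np.savez('/tmp/'+n+'0.npz',**f)
print(r.sense())
E
```

```text
scene [ 185.72746628 -882.83609668  441.98205373] [-2.084, 0.006, -0.453] [[438.5558223703976, 0.0, 319.2537291420148], [0.0, 438.5558223703976, 235.0993690464642], [0.0, 0.0, 1.0]] [-0.08459964  0.          0.          0.          0.        ]
top [ 413.93969346 -222.42081266  885.65366194] [-3.014, -0.005, -1.544] [[473.93769325127016, 0.0, 315.2713013987709], [0.0, 473.93769325127016, 241.1713643966276], [0.0, 0.0, 1.0]] [-0.05585036  0.          0.          0.          0.        ]
{'clock': 0.1, 'qpos': array([ 1.31360456e+00,  3.53582541e-01,  1.63405487e+00, -5.97430463e-06,
        1.15521628e+00, -2.42235475e-03]), 'qvel': array([ 6.53986804e-04, -1.93619706e-05,  3.61835879e-04,  1.94611719e-04,
       -2.41499294e-04,  5.52077948e-05]), 'joint_efforts': array([-1.12299353e-03, -6.06354690e+01, -3.42823291e+01, -6.08987762e-05,
        3.87198786e-03, -2.16551896e-06]), 'eef_pos': array([157.41978428, 604.40571344, 230.63657516]), 'tcp_rot': array([-1.57205738e+00, -2.40804056e-06, -2.54766993e-01]), 'contact_force': array([0.44954406, 0.97239385, 0.20075483]), 'wrist_torque': array([ 0.03572124, -0.03080382,  0.03039946]), 'opening': 0.9949497306180842}
```

```bash
cat >> h.py <<'E'
from scipy.spatial.transform import Rotation as Rn
def ray(f,uv):
    uv=np.array(uv,float).reshape(-1,1,2)
    n=cv2.undistortPoints(uv,np.array(f['intrinsics'],float),np.array(f['distortion'],float)).reshape(-1,2)
    d=np.c_[n,np.ones(len(n))]@Rn.from_euler('xyz',f['rotation']).as_matrix().T
    return np.array(f['origin'],float),d
E
ls
```

```text
h.py
pics
```

View pics/scene0.png

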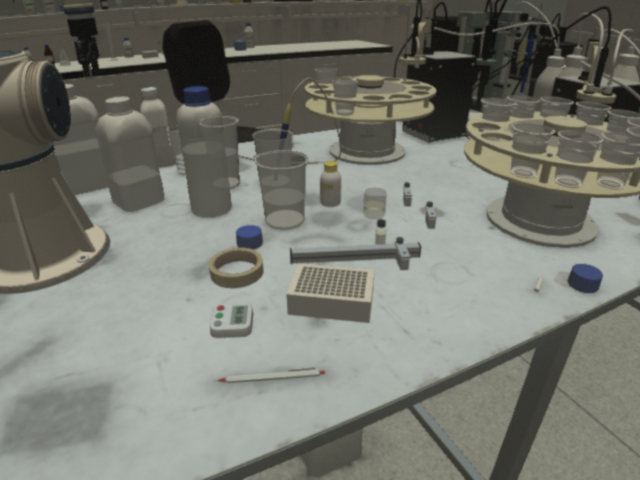

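View pics/top0.png

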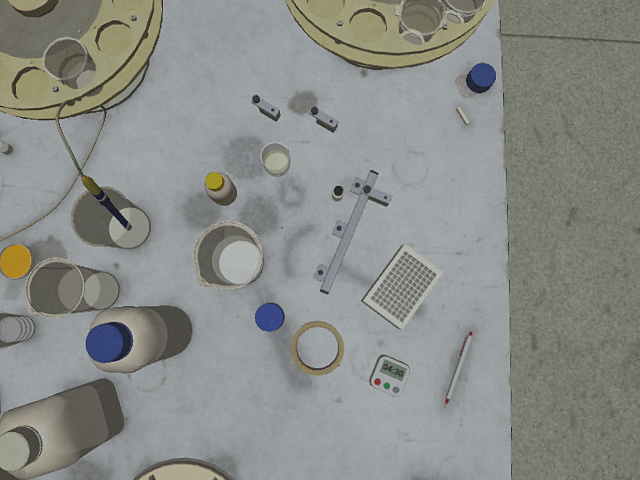

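```bash
python3 - <<'E'
from h import *
im=cv2.imread('pics/top0.png'); c=im[80:420,240:500]
cv2.imwrite('pics/crop_top.png',cv2.resize(im[150:350,290:490],(800,800),interpolation=cv2.INTER_CUBIC)[:600] if 0 else cv2.resize(im[160:340,290:490],(660,594),interpolation=cv2.INTER_CUBIC))
f=dict(np.load('/tmp/top0.npz'))
d=f['depth']; 
vv,uu=np.mgrid[0:480,0:640]
o,dr=ray(f,np.c_[uu.ravel(),vv.ravel()])
P=o+dr*d.ravel()[:,None]
P=P.reshape(480,640,3); np.save('/tmp/P.npy',P)
for u,v in [(403,287),(350,235),(373,190),(269,317),(319,325),(390,375),(420,230),(215,180),(275,155),(338,192),(265,107),(323,119),(458,370)]: print((u,v),np.round(P[v,u]))
E
```

```text
(403, 287) [ 444. -382.   42.]
(350, 235) [ 537. -287.   25.]
(373, 190) [ 621. -327.   32.]
(269, 317) [ 385. -144.   28.]
(319, 325) [ 373. -234.   23.]
(390, 375) [ 287. -364.   19.]
(420, 230) [ 555. -422.   -1.]
(215, 180) [615. -50. 100.]
(275, 155) [ 685. -143.   25.]
(338, 192) [ 611. -262.   53.]
(265, 107) [ 777. -121.   32.]
(323, 119) [ 757. -232.   29.]
(458, 370) [ 297. -489.   10.]
```

View pics/crop_top.png

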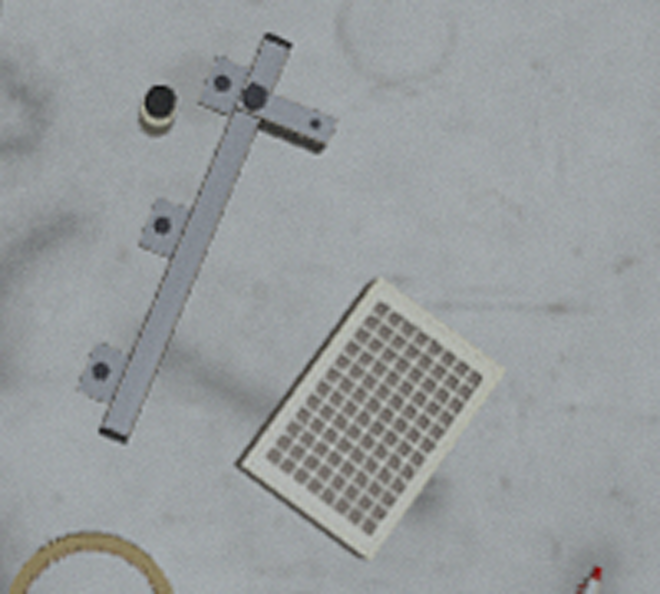

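Three end-stop lookalikes are at top pixels (265,107), (323,119) and (373,190). The last one lies farthest right (y ≈ −327) and is clamped across the rail, so it is the one meant, and the crop confirms it. The plate is at (403,287).

```bash
cat >> h.py <<'E'
def cloud(f):
    vv,uu=np.mgrid[0:480,0:640]
    o,dr=ray(f,np.c_[uu.ravel(),vv.ravel()])
    return (o+dr*f['depth'].ravel()[:,None]).reshape(480,640,3)
def rect(f,mask,z):
    m=cv2.morphologyEx(mask.astype(np.uint8),cv2.MORPH_CLOSE,np.ones((5,5)))
    c=max(cv2.findContours(m,0,cv2.CHAIN_APPROX_NONE)[0],key=cv2.contourArea).reshape(-1,2)
    p=onplane(f,c,z); q=cv2.minAreaRect(p.astype(np.float32)); return q,cv2.boxPoints(q)
def plate(f,lo=34,hi=50):
    P=cloud(f); im=f['frame']; z=P[...,2]
    m=(z>lo)&(z<hi)&(P[...,0]>330)&(P[...,0]<640)&(P[...,1]<-270)&(P[...,1]>-520)&(im[...,0].astype(int)-im[...,2]>0)
    q,b=rect(f,m,41)
    return q,b
E
python3 - <<'E'
from h import *
f=dict(np.load('/tmp/top0.npz')); P=cloud(f); z=P[...,2]
q,b=plate(f); print('plate',q,b.round(1).tolist())
reg=(P[...,0]>390)&(P[...,0]<670)&(P[...,1]<-220)&(P[...,1]>-380)
plm=np.zeros((480,640),bool)
m=(z>18)&(z<30)&reg
m[:,:]&=True
vv,uu=np.mgrid[0:480,0:640]
m&=~((uu>360)&(vv>235))
q,b=rect(f,m,25);print('rail',q,b.round(1).tolist())
sc=f['frame'].copy();
ctr=(m*255).astype(np.uint8)
# end stop top
e=(z>27.5)&(z<37)&reg&(vv<215)&(uu>350)
q,b=rect(f,e,31);print('end',q,b.round(1).tolist())
dbg=f['frame'][:,:,::-1].copy(); dbg[m]=(0,0,255); dbg[e]=(0,255,0)
P0=plate
cv2.imwrite('pics/dbg.png',cv2.resize(dbg[160:340,290:490],(660,594),interpolation=0))
E
```

```text
plate ((445.9575500488281, -381.8101806640625), (85.59896087646484, 128.32687377929688), 54.565364837646484) [[368.8999938964844, -379.5], [473.3999938964844, -453.8999938964844], [523.0999755859375, -384.1000061035156], [418.5, -309.70001220703125]]
rail ((537.9058227539062, -304.374267578125), (55.986061096191406, 245.1034698486328), 68.5982666015625) [[413.6000061035156, -285.70001220703125], [641.7999877929688, -375.20001220703125], [662.2000122070312, -323.0], [434.0, -233.60000610351562]]
end ((613.7178344726562, -334.1323547363281), (55.75208282470703, 16.53760528564453), 69.33086395263672) [[596.0999755859375, -357.29998779296875], [611.5999755859375, -363.1000061035156], [631.2999877929688, -311.0], [615.7999877929688, -305.1000061035156]]
```

View pics/dbg.png

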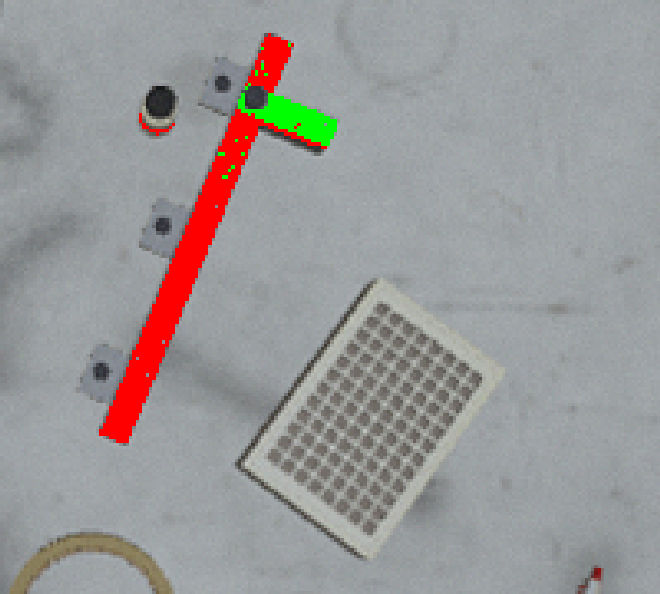

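```bash
python3 - <<'E'
from h import *
f=dict(np.load('/tmp/top0.npz')); P=cloud(f); z=P[...,2]
vv,uu=np.mgrid[0:480,0:640]
m=(z>18)&(z<30)&(uu>310)&(uu<372)&(vv>203)&(vv<300)&(uu<365)
m&=~((uu>360)&(vv>235))
q,b=rect(f,m,25);print('rail low',q,b.round(1).tolist())
m2=(z>18)&(z<36)&(uu>350)&(uu<382)&(vv>165)&(vv<182)
q2,b2=rect(f,m2,25);print('rail top',q2,b2.round(1).tolist())
e=(z>28.5)&(z<34)&(uu>374)&(uu<396)&(vv>185)&(vv<207)
q3,b3=rect(f,e,31);print('end',q3,b3.round(1).tolist())
lo=P[(vv>203)&m]; 
for nm,pts in (('all',onplane(f,np.c_[uu[m],vv[m]],25)),('w',np.r_[onplane(f,np.c_[uu[m],vv[m]],25),onplane(f,np.c_[uu[m2&(vv<180)],vv[m2&(vv<180)]],25)])):
    c=pts.mean(0);_,_,vt=np.linalg.svd(pts-c,full_matrices=False);print(nm,c,vt[0],np.degrees(np.arctan2(*vt[0][::-1])))
# full extents along axis
d=vt[0]*np.sign(vt[0][0]); n=np.array([-d[1],d[0]])
s=(pts-c)@d;t=(pts-c)@n;print(s.min(),s.max(),np.percentile(t,[1,99]))
E
```

```text
rail low ((514.628662109375, -273.78985595703125), (15.943547248840332, 179.42782592773438), 68.64112854003906) [[428.20001220703125, -248.5], [595.2999877929688, -313.8999938964844], [601.0999755859375, -299.0], [434.0, -233.6999969482422]]
rail top ((648.3146362304688, -326.22271728515625), (15.946622848510742, 23.591630935668945), 69.50791931152344) [[634.5, -329.6000061035156], [656.5999755859375, -337.79998779296875], [662.2000122070312, -322.8999938964844], [640.0999755859375, -314.6000061035156]]
end ((610.0821533203125, -344.5924377441406), (33.56277084350586, 16.02406120300293), 68.53348541259766) [[596.5, -357.29998779296875], [611.4000244140625, -363.1000061035156], [623.7000122070312, -331.8999938964844], [608.7999877929688, -326.0]]
all [ 512.84717964 -273.13501807] [-0.9307651   0.36561774] 158.55439536212117
w [ 524.60859292 -277.69306075] [-0.93142875  0.36392373] 158.65863776064828
-100.42780019326727 144.66892106246075 [-7.8341006   7.84746941]
```

```bash
python3 - <<'E'
from h import *
f=dict(np.load('/tmp/top0.npz')); P=cloud(f); z=P[...,2]
for u,v in [(109,342),(20,440),(30,260),(215,100),(55,285),(230,230),(93,185),(110,210),(15,260),(60,60),(317,348),(180,470)]: print((u,v),P[v,u].round())
print(((z>150)&(P[...,1]<0)).sum(), P[(z>150)&(z<800)][:,0].min())
m=(z>120)&(z<800)
for y0 in range(-400,400,100):
  k=m&(P[...,1]>y0)&(P[...,1]<y0+100); print(y0,k.sum(),P[k].min(0).round() if k.any() else '',P[k].max(0).round() if k.any() else '')
E
```

```text
(109, 342) [355.  37. 275.]
(20, 440) [219. 161. 247.]
(30, 260) [475. 312.  14.]
(215, 100) [803. -18.  -1.]
(55, 285) [428. 211. 100.]
(230, 230) [529. -80. 103.]
(93, 185) [582. 122. 179.]
(110, 210) [559. 128.  98.]
(15, 260) [475. 345.   7.]
(60, 60) [775. 182. 206.]
(317, 348) [ 330. -232.    1.]
(180, 470) [110.   6.  13.]
10214 143.2200758073477
-400 4415 [ 801. -400.  142.] [ 903. -300.  239.]
-300 3273 [ 805. -300.  141.] [ 925. -200.  206.]
-200 870 [ 430. -200.  121.] [ 923. -100.  202.]
-100 1213 [ 335. -100.  120.] [538.  -0. 222.]
0 7102 [308.   0. 120.] [920. 100. 280.]
100 16395 [143. 100. 120.] [917. 200. 258.]
200 7229 [153. 200. 120.] [884. 300. 229.]
300 98 [711. 300. 145.] [882. 322. 200.]
```

>>> {"api": "send_rows", "payload": {"series": [[0,-0.04,0,0,0,0],[0,-0.04,0,0,0,0],[0,-0.04,0,0,0,0],[0,-0.04,0,0,0,0],[0,-0.04,0,0,0,0]], "gripper": 0.4}}

```text
clock: 0.6
eef_pos: [157.4, 604.4, 432.6]
tcp_rot: [-1.571, 0.0, -0.255]
contact_force: [-0.6, 0.9, 0.1]
opening: 0.402
```

>>> {"api": "send_rows", "payload": {"series": [[0.032,0,-0.028,0,0,0],[0.032,0,-0.028,0,0,0],[0.032,0,-0.028,0,0,0],[0.032,0,-0.028,0,0,0],[0.032,0,-0.028,0,0,0],[0.032,0,-0.028,0,0,0],[0.032,0,-0.028,0,0,0],[0.032,0,-0.028,0,0,0]]}}

```text
clock: 1.4
eef_pos: [349.3, 321.9, 431.1]
tcp_rot: [-1.571, 0.0, -0.255]
contact_force: [-0.1, 0.2, 0.0]
opening: 0.402
```

>>> {"api": "send_rows", "payload": {"series": [[0.02,0,-0.036,0,0,0],[0.02,0,-0.036,0,0,0],[0.02,0,-0.036,0,0,0],[0.02,0,-0.036,0,0,0],[0.02,0,-0.036,0,0,0],[0.02,0,-0.036,0,0,0],[0.02,0,-0.036,0,0,0],[0.02,0,-0.036,0,0,0]]}}

```text
clock: 2.2
eef_pos: [430.9, 2.8, 431.2]
tcp_rot: [-1.571, 0.0, -0.255]
contact_force: [0.7, -0.1, 0.6]
opening: 0.406
```

>>> {"api": "send_rows", "payload": {"series": [[0.003,0,-0.042,0,0,0],[0.003,0,-0.042,0,0,0],[0.003,0,-0.042,0,0,0],[0.003,0,-0.042,0,0,0],[0.003,0,-0.042,0,0,0],[0.003,0,-0.042,0,0,0],[0.003,0,-0.042,0,0,0],[0.003,0,-0.042,0,0,0]]}}

```text
clock: 3.0
eef_pos: [368.8, -328.3, 431.1]
tcp_rot: [-1.571, 0.0, -0.255]
contact_force: [0.1, -0.6, 0.1]
opening: 0.399
```

>>> {"api": "send_rows", "payload": {"series": [[0,0,0,0,7,0],[0,0,0,0,7,0],[0,0,0,0,6.8,0],[0,0,0,0,0,0]]}}

```text
clock: 3.4
eef_pos: [369.4, -326.7, 430.9]
tcp_rot: [-1.571, 0.001, -0.62]
contact_force: [-0.6, 0.0, -0.3]
opening: 0.401
```

>>> {"api": "send_rows", "payload": {"series": [[0,0.045,0,0,0,0],[0,0.045,0,0,0,0],[0,0.045,0,0,0,0],[0,0.045,0,0,0,0],[0,0.045,0,0,0,0],[0,0.045,0,0,0,0],[0,0.045,0,0,0,0],[0,0.045,0,0,0,0]]}}

```text
clock: 4.2
eef_pos: [369.6, -326.5, 69.8]
tcp_rot: [-1.571, -0.001, -0.614]
contact_force: [0.4, -1.1, -0.1]
opening: 0.401
```

```bash
python3 - <<'E'
from h import *
f=grab('scene'); cv2.imwrite('pics/s1.png',cv2.resize(f['frame'][150:390,160:480,::-1],(800,600)))
f=grab('top'); cv2.imwrite('pics/t1.png',f['frame'][:,:,::-1])
E
```

```text
(no output)
```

View pics/s1.png

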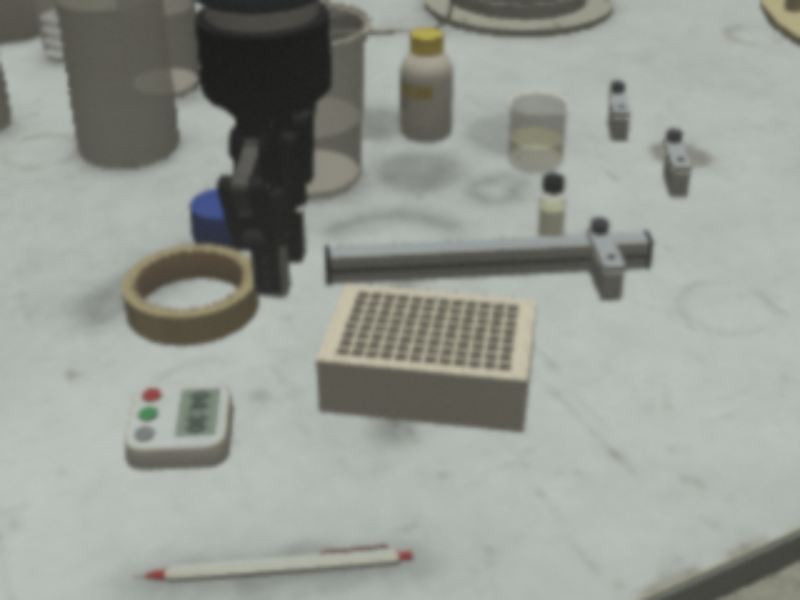

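View pics/t1.png

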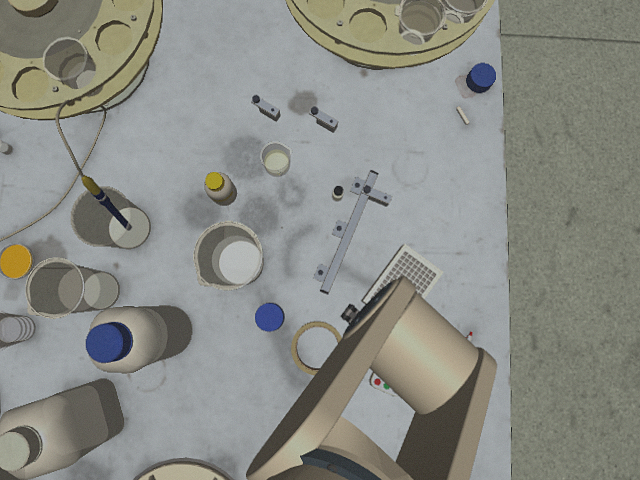

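>>> {"api": "send_rows", "payload": {"series": [[0,0.02,0,0,0,0],[0,0.02,0,0,0,0],[0,0.01,0,0,0,0],[0,0.009,0,0,0,0],[0,0,0,0,0,0]]}}

```text
clock: 4.8
eef_pos: [369.7, -326.8, 12.5]
tcp_rot: [-1.571, 0.0, -0.617]
contact_force: [-0.6, -0.3, 0.4]
opening: 0.406
```

>>> {"api": "send_rows", "payload": {"series": [[0.006,0,0,0,0,0],[0.006,0,0,0,0,0],[0.006,0,0,0,0,0],[0.006,0,0,0,0,0],[0.006,0,0,0,0,0]]}}

```text
clock: 5.3
eef_pos: [393.8, -343.8, 12.3]
tcp_rot: [-1.571, 0.002, -0.618]
contact_force: [-2.7, 2.5, 2.9]
opening: 0.403
```

```bash
python3 - <<'E'
from h import *
f=grab('scene'); cv2.imwrite('pics/s2.png',cv2.resize(f['frame'][150:390,160:480,::-1],(800,600)))
E
```

```text
(no output)
```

View pics/s2.png

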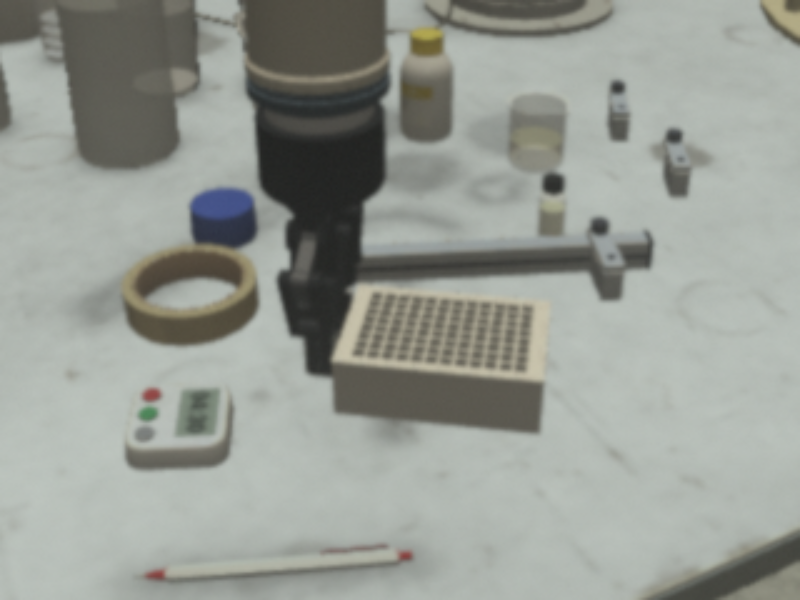

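The fingertips are on the near end of the plate (crop pixel 335,365), and the plate is sliding flat with about 4 N. I'll continue.

>>> {"api": "send_rows", "payload": {"series": [[0.005,0,0,0,0,0],[0.005,0,0,0,0,0],[0.005,0,0,0,0,0],[0.005,0,0,0,0,0],[0.005,0,0,0,0,0],[0.005,0,0,0,0,0],[0.005,0,0,0,0,0],[0.005,0,0,0,0,0]]}}

```text
clock: 6.15
eef_pos: [427.0, -367.5, 12.3]
tcp_rot: [-1.571, -0.0, -0.618]
contact_force: [0.1, 1.2, -1.2]
opening: 0.403
```

>>> {"api": "send_rows", "payload": {"series": [[-0.01,0,0,0,0,0],[-0.01,0,0,0,0,0],[0,-0.03,0,0,0,0],[0,-0.04,0,0,0,0],[0,-0.04,0,0,0,0],[0,-0.04,0,0,0,0],[-0.04,0,0,0,0,0],[-0.04,0,0,0,0,0]], "gripper": 1}}

```text
clock: 6.95
eef_pos: [344.5, -308.9, 163.3]
tcp_rot: [-1.571, -0.003, -0.618]
contact_force: [-1.2, 0.2, 0.4]
opening: 1.002
```

```bash
python3 - <<'E'
from h import *
f=grab('top','t2'); np.savez('/tmp/t2.npz',**f)
q,b=plate(f); print(q,b.round(1).tolist())
f=grab('scene','s3')
E
```

```text
((487.1531677246094, -410.9761962890625), (86.14990997314453, 128.2598876953125), 54.86391830444336) [[409.8999938964844, -409.29998779296875], [514.7999877929688, -483.1000061035156], [564.4000244140625, -412.70001220703125], [459.5, -338.79998779296875]]
```

View pics/t2.png

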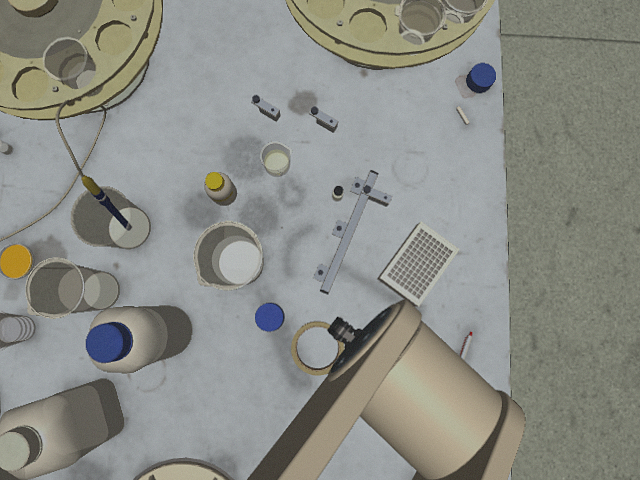

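>>> {"api": "send_rows", "payload": {"series": [[0.044,0,-0.02,0,0,0],[0.044,0,-0.02,0,0,0],[0.044,0,-0.02,0,0,0],[0.044,0,-0.02,0,0,0],[0,0,0,0,7.5,0],[0,0,0,0,7.5,0],[0,0,0,0,7.5,0],[0,0,0,0,7.5,0]], "gripper": 0.85}}

```text
clock: 7.85
eef_pos: [441.7, -476.1, 161.7]
tcp_rot: [-1.571, 0.001, -1.147]
contact_force: [0.2, 0.2, 0.2]
opening: 0.85
```

>>> {"api": "send_rows", "payload": {"series": [[0,0,0,0,7.5,0],[0,0,0,0,7.5,0],[0,0,0,0,7.5,0],[0,0,0,0,7.5,0],[0,0,0,0,7.5,0],[0,0,0,0,7.5,0],[0,0,0,0,7.5,0],[0,0,0,0,7.5,0]]}}

```text
clock: 8.65
eef_pos: [441.8, -476.1, 161.9]
tcp_rot: [-1.571, 0.0, -2.194]
contact_force: [0.3, 0.3, 0.0]
opening: 0.848
```

>>> {"api": "send_rows", "payload": {"series": [[0,0,0,0,0,0],[0,0,0,0,0,0]]}}

```text
clock: 8.85
eef_pos: [442.0, -476.2, 162.1]
tcp_rot: [-1.571, 0.0, -2.185]
contact_force: [-1.1, 0.0, 0.7]
opening: 0.85
```

>>> {"api": "send_rows", "payload": {"series": [[0,0.04,0,0,0,0],[0,0.04,0,0,0,0],[0,0.03,0,0,0,0],[0,0.02,0,0,0,0],[0,0.015,0,0,0,0],[0,0.01,0,0,0,0],[0,0,0,0,0,0]]}}

```text
clock: 9.55
eef_pos: [441.9, -476.1, 6.3]
tcp_rot: [-1.572, 0.0, -2.188]
contact_force: [-0.2, 0.1, 0.4]
opening: 0.85
```

```bash
python3 - <<'E'
from h import *
f=grab('scene'); cv2.imwrite('pics/s4.png',cv2.resize(f['frame'][150:390,200:520,::-1],(800,600)))
E
```

```text
(no output)
```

View pics/s4.png

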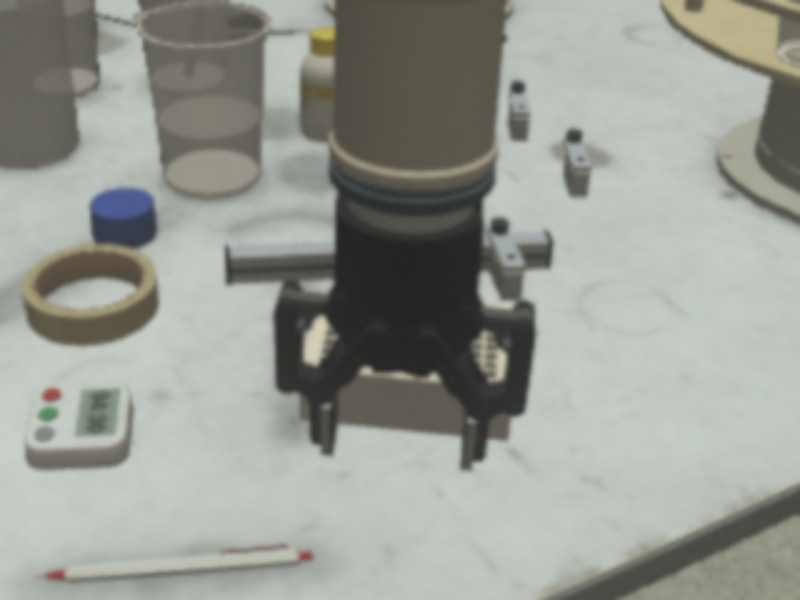

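>>> {"api": "send_rows", "payload": {"series": [[-0.008,0,0,0,0,0],[-0.008,0,0,0,0,0],[-0.006,0,0,0,0,0],[-0.005,0,0,0,0,0],[-0.005,0,0,0,0,0]]}}

```text
clock: 10.1
eef_pos: [461.3, -450.6, 7.9]
tcp_rot: [-1.57, -0.001, -2.188]
contact_force: [-1.7, -2.8, 2.8]
opening: 0.851
```

>>> {"api": "send_rows", "payload": {"series": [[-0.006,0,0.001,0,-1.4,0],[-0.006,0,0.001,0,-1.4,0],[-0.006,0,0.001,0,-1.4,0],[-0.006,0,0.001,0,-1.4,0],[-0.006,0,0.001,0,-1.4,0],[-0.006,0,0.001,0,-1.4,0]]}}

```text
clock: 10.7
eef_pos: [485.2, -422.7, 7.3]
tcp_rot: [-1.571, -0.0, -2.04]
contact_force: [-2.8, -3.7, 3.4]
opening: 0.847
```

```bash
python3 - <<'E'
from h import *
f=grab('scene'); cv2.imwrite('pics/s5.png',cv2.resize(f['frame'][150:390,200:520,::-1],(800,600)))
f=grab('top'); cv2.imwrite('pics/t5.png',cv2.resize(f['frame'][120:360,240:560,::-1],(800,600)))
E
```

```text
(no output)
```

View pics/s5.png

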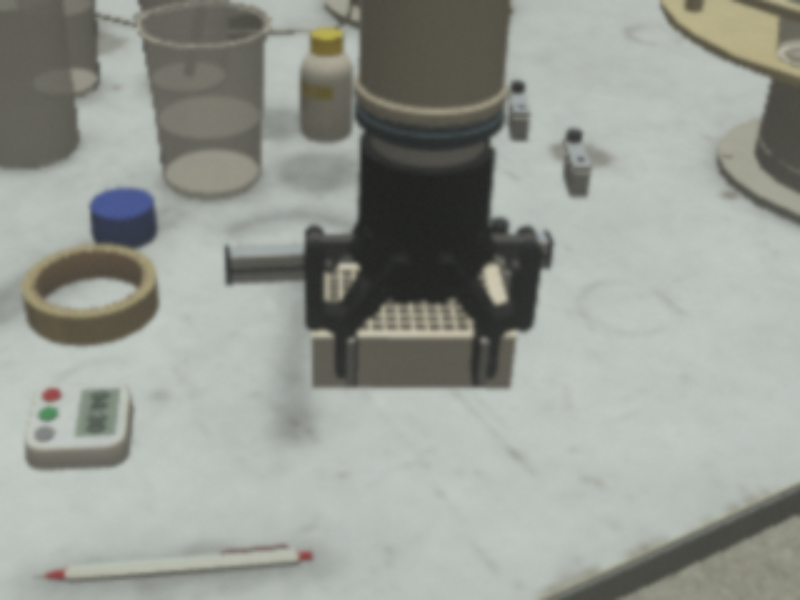

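View pics/t5.png

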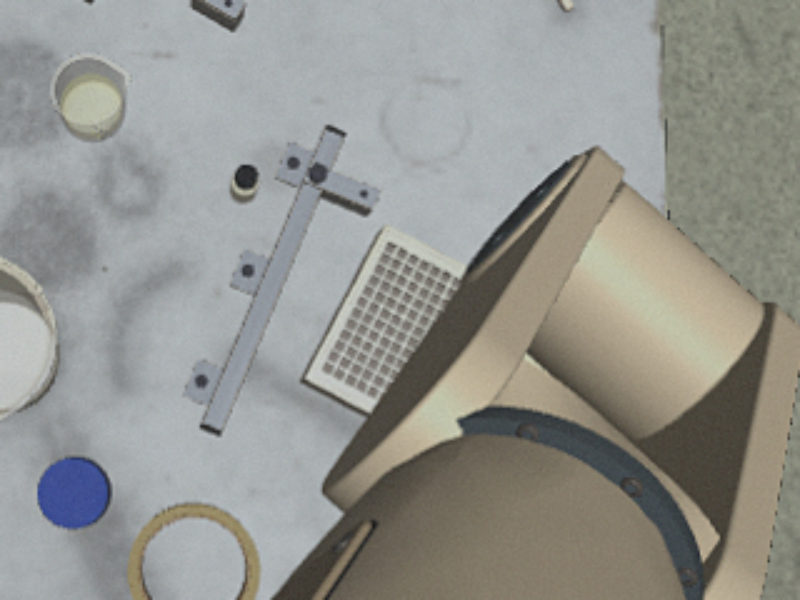

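>>> {"api": "send_rows", "payload": {"series": [[-0.006,0,0.001,0,-1.4,0],[-0.006,0,0.001,0,-1.4,0],[-0.006,0,0.001,0,-1.4,0],[-0.006,0,0,0,-1.2,0]]}}

```text
clock: 11.2
eef_pos: [497.9, -401.9, 7.1]
tcp_rot: [-1.571, 0.0, -1.946]
contact_force: [-0.7, -0.9, -1.3]
opening: 0.853
```

```bash
cat >> h.py <<'E'
C=np.array([545.25,-285.7]); D=np.array([.9312,-.3645]); N=np.array([-.3645,-.9312])
def sl(p): p=np.atleast_2d(p)-C; return np.c_[p@D,p@N].round(1)
E
python3 - <<'E'
from h import *
f=grab('top'); cv2.imwrite('pics/t6.png',cv2.resize(f['frame'][120:360,240:560,::-1],(800,600)))
P=cloud(f); im=f['frame'].astype(int)
S=(P[...,:2]-C); s=S@D; l=S@N
m=(abs(P[...,2]-41)<5)&(s>-90)&(s<72)&(l>8)&(l<140)&(im[...,0]-im[...,2]>0)
m=cv2.morphologyEx(m.astype(np.uint8),cv2.MORPH_CLOSE,np.ones((5,5)))
c=max(cv2.findContours(m,0,1)[0],key=cv2.contourArea).reshape(-1,2)
p=sl(onplane(f,c,41))
# left edge
for a in range(-80,72,12):
    k=(p[:,0]>a)&(p[:,0]<=a+12)
    if k.any(): print(a, p[k,1].min(),p[k,0].max())
print(p[:,0].max(), sl(r.sense()['eef_pos'][:2]))
E
```

```text
-68 29.6 -56.7
-56 29.8 -44.7
-44 30.0 -33.3
-32 29.9 -20.8
-20 29.7 -8.0
-8 29.9 3.3
4 29.8 15.7
16 30.0 28.0
28 29.9 39.8
40 29.8 50.5
52 30.0 61.6
61.6 [[ -1.8 124.6]]
```

View pics/t6.png

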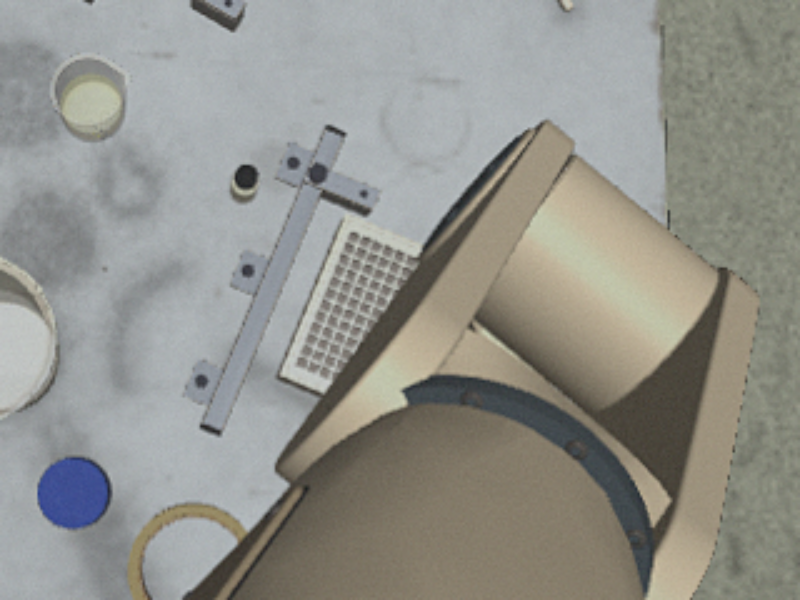

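>>> {"api": "send_rows", "payload": {"series": [[-0.004,0,0,0,0,0],[-0.004,0,0,0,0,0],[-0.004,0,0,0,0,0],[-0.004,0,0,0,0,0],[-0.003,0,0,0,0,0],[-0.002,0,0,0,0,0],[0,0,0,0,0,0]]}}

```text
clock: 11.95
eef_pos: [505.6, -382.7, 7.3]
tcp_rot: [-1.571, 0.0, -1.948]
contact_force: [0.4, -0.6, -0.3]
opening: 0.852
```

>>> {"api": "send_rows", "payload": {"series": [[-0.001,0,0,0,0,0],[-0.001,0,0,0,0,0],[-0.001,0,0,0,0,0]]}}

```text
clock: 12.25
eef_pos: [506.4, -381.7, 7.6]
tcp_rot: [-1.57, -0.002, -1.946]
contact_force: [-5.1, -11.3, 0.2]
opening: 0.853
```

```bash
cat > edge.py <<'E'
from h import *
def edge(f):
    P=cloud(f); im=f['frame'].astype(int)
    S=(P[...,:2]-C); s=S@D; l=S@N
    m=(P[...,2]>34)&(P[...,2]<48)&(s>-110)&(s<90)&(l>3)&(l<140)&(im[...,0]-im[...,2]>0)
    m=cv2.morphologyEx(m.astype(np.uint8),cv2.MORPH_CLOSE,np.ones((5,5)))
    c=max(cv2.findContours(m,0,1)[0],key=cv2.contourArea).reshape(-1,2)
    p=sl(onplane(f,c,41))
    print('left edge',[(a,p[(p[:,0]>a)&(p[:,0]<=a+15),1].min()) for a in range(-60,60,15) if ((p[:,0]>a)&(p[:,0]<=a+15)).any()])
    print('s range',p[:,0].min(),p[:,0].max(),'lat',p[:,1].min(),p[:,1].max()); return p
E
python3 - <<'E'
from edge import *
f=grab('top'); cv2.imwrite('pics/t7.png',cv2.resize(f['frame'][120:360,240:560,::-1],(800,600)))
edge(f); print(sl(r.sense()['eef_pos'][:2]))
E
```

```text
left edge [(-60, np.float64(7.9)), (-45, np.float64(8.1)), (-30, np.float64(7.9)), (-15, np.float64(7.9)), (0, np.float64(8.1)), (15, np.float64(7.9)), (30, np.float64(7.9)), (45, np.float64(8.1))]
s range -66.7 62.1 lat 7.9 58.0
[[ -1.2 103.7]]
```

View pics/t7.png

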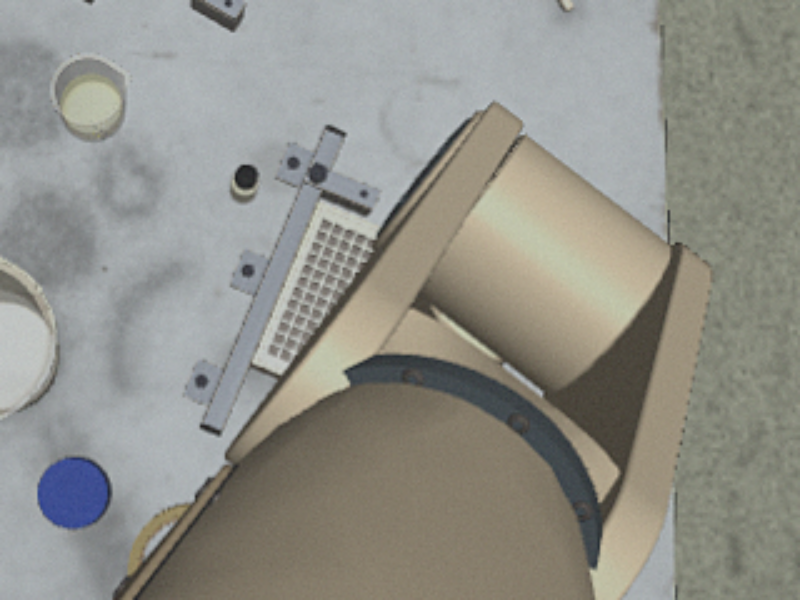

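>>> {"api": "send_rows", "payload": {"series": [[0.005,0,0,0,0,0],[0.01,0,0,0,0,0],[0.01,0,0,0,0,0],[0,-0.03,0,0,0,0],[0,-0.04,0,0,0,0],[0,-0.04,0,0,0,0],[0,-0.04,0,0,0,0],[0,0,0,0,0,0]]}}

```text
clock: 13.1
eef_pos: [499.8, -406.4, 163.5]
tcp_rot: [-1.562, -0.003, -1.948]
contact_force: [0.9, -0.3, 0.6]
opening: 0.851
```

>>> {"api": "send_rows", "payload": {"series": [[-0.026,0,-0.032,0,0,0],[-0.026,0,-0.032,0,0,0],[-0.026,0,-0.032,0,0,0],[0,0,0,0,-7.5,0],[0,0,0,0,-7.5,0],[0,0,0,0,-7.5,0],[0,0,0,0,-7.5,0],[0,0,0,0,-7.5,0]], "gripper": 0.3}}

```text
clock: 13.9
eef_pos: [436.4, -295.9, 156.8]
tcp_rot: [-1.571, 0.0, -1.288]
contact_force: [1.0, -0.1, -0.2]
opening: 0.3
```

>>> {"api": "send_rows", "payload": {"series": [[0,0,0,0,-7.5,0],[0,0,0,0,-7.5,0],[0,0,0,0,-7.5,0],[0,0,0,0,-7.5,0],[0,0,0,0,-7.5,0],[0,0,0,0,-7.5,0],[0,0,0,0,-7.5,0],[0,0,0,0,0,0]]}}

```text
clock: 14.7
eef_pos: [436.4, -295.9, 156.9]
tcp_rot: [-1.571, 0.001, -0.376]
contact_force: [0.3, 0.1, 0.1]
opening: 0.3
```

```bash
python3 - <<'E'
from edge import *
f=grab('top'); cv2.imwrite('pics/t8.png',cv2.resize(f['frame'][120:360,240:560,::-1],(800,600)))
edge(f); print(r.sense()['eef_pos'],r.sense()['tcp_rot'],sl(r.sense()['eef_pos'][:2]))
E
```

```text
left edge [(0, np.float64(39.8)), (15, np.float64(40.1)), (30, np.float64(43.7)), (45, np.float64(47.2))]
s range 11.8 60.6 lat 39.8 51.5
[ 436.47992349 -295.85764781  156.91180136] [-1.57056507e+00  4.97203875e-04 -3.80204015e-01] [[-97.6  49.1]]
```

View pics/t8.png

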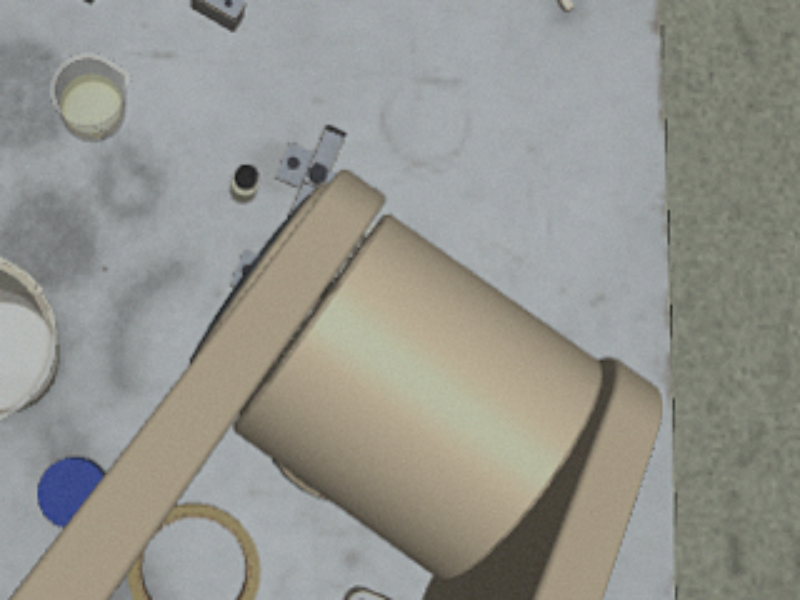

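>>> {"api": "send_rows", "payload": {"series": [[0,0.04,-0.002,0,0,0],[0,0.04,0,0,0,0],[0,0.03,0,0,0,0],[0,0.02,0,0,0,0],[0,0.012,0,0,0,0],[0,0.007,0,0,0,0],[0,0,0,0,0,0]]}}

```text
clock: 15.45
eef_pos: [435.9, -297.5, 7.9]
tcp_rot: [-1.571, 0.001, -0.378]
contact_force: [-0.6, -0.4, -0.3]
opening: 0.301
```

```bash
python3 - <<'E'
from edge import *
f=grab('scene'); cv2.imwrite('pics/s9.png',cv2.resize(f['frame'][150:390,200:520,::-1],(800,600)))
print(sl(r.sense()['eef_pos'][:2]))
E
```

```text
[[-97.1  50.9]]
```

View pics/s9.png

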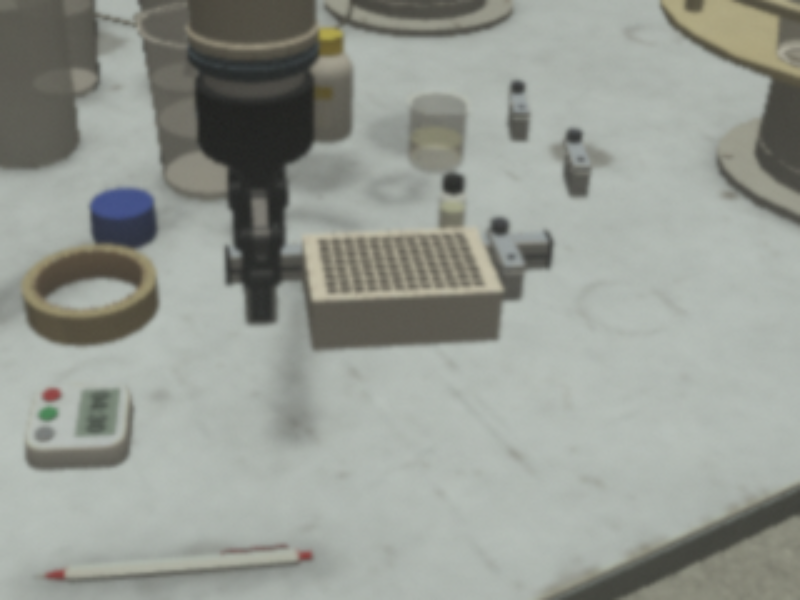

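>>> {"api": "send_rows", "payload": {"series": [[0.006,0,0,0,0,0],[0.006,0,0,0,0,0],[0.004,0,0,0,0,0],[0.004,0,0,0,0,0],[0.004,0,0,0,0,0],[0.004,0,0,0,0,0],[0.002,0,0,0,0,0],[0,0,0,0,0,0]]}}

```text
clock: 16.3
eef_pos: [464.6, -308.8, 8.2]
tcp_rot: [-1.571, -0.001, -0.377]
contact_force: [-0.1, 0.1, -0.7]
opening: 0.301
```

>>> {"api": "send_rows", "payload": {"series": [[0.001,0,0,0,0,0],[0.001,0,0,0,0,0],[0.001,0,0,0,0,0]]}}

```text
clock: 16.6
eef_pos: [466.5, -309.5, 8.2]
tcp_rot: [-1.571, 0.0, -0.377]
contact_force: [-1.6, 0.2, -0.2]
opening: 0.301
```

```bash
python3 - <<'E'
from edge import *
f=grab('scene'); cv2.imwrite('pics/s10.png',cv2.resize(f['frame'][150:390,200:520,::-1],(800,600)))
print(sl(r.sense()['eef_pos'][:2]),r.sense()['contact_force'])
E
```

```text
[[-64.1  50.9]] [-1.19652148  0.21112651 -1.02002967]
```

View pics/s10.png

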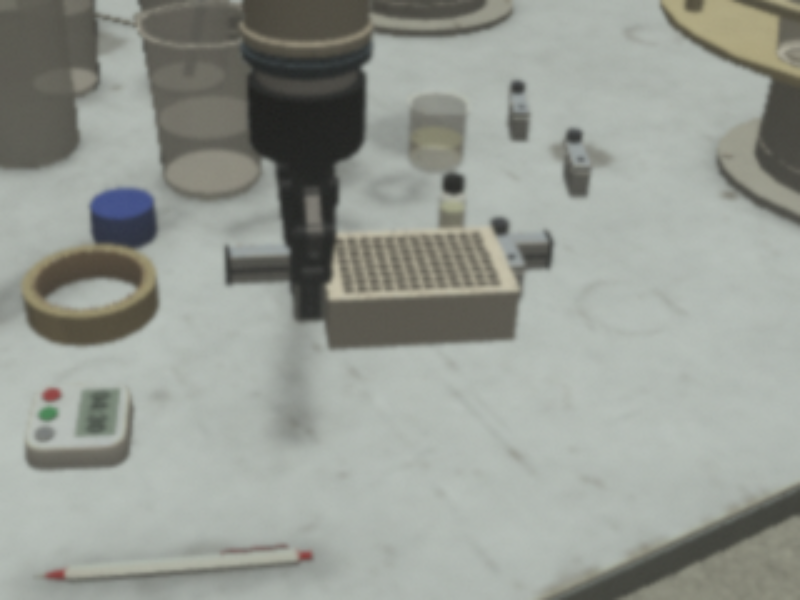

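No stop force yet, so I'll keep nudging until the force rises.

>>> {"api": "send_rows", "payload": {"series": [[0.001,0,0,0,0,0],[0.001,0,0,0,0,0]]}}

```text
clock: 16.85
eef_pos: [467.3, -309.8, 8.2]
tcp_rot: [-1.571, 0.003, -0.377]
contact_force: [-10.2, 2.0, 7.4]
opening: 0.299
```

>>> {"api": "send_rows", "payload": {"series": [[0.001,0,0,0,0,0],[0,0,0,0,0,0]]}}

```text
clock: 17.05
eef_pos: [467.3, -309.8, 8.0]
tcp_rot: [-1.57, 0.005, -0.377]
contact_force: [-11.5, 2.6, 8.0]
opening: 0.302
```

>>> {"api": "send_rows", "payload": {"series": [[-0.004,0,0,0,0,0],[-0.01,0,0,0,0,0],[-0.01,0,0,0,0,0],[0,-0.03,0,0,0,0],[0,-0.04,0,0,0,0],[0,-0.04,0,0,0,0],[0,-0.04,0,0,0,0],[-0.04,0,-0.02,0,0,0]]}}

```text
clock: 17.85
eef_pos: [408.5, -308.6, 163.9]
tcp_rot: [-1.574, -0.013, -0.375]
contact_force: [-0.4, -1.7, -1.6]
opening: 0.298
```

>>> {"api": "send_rows", "payload": {"series": [[-0.04,0,-0.02,0,0,0],[-0.02,0,-0.04,0,0,0],[0,0,-0.03,0,0,0],[0,0,0,0,0,0]]}}

```text
clock: 18.25
eef_pos: [312.2, -369.8, 158.7]
tcp_rot: [-1.572, -0.002, -0.38]
contact_force: [0.4, 0.7, 0.3]
opening: 0.296
```

```bash
python3 - <<'E'
from edge import *
f=grab('top'); np.savez('/tmp/t11.npz',**f); cv2.imwrite('pics/t11.png',cv2.resize(f['frame'][120:360,240:560,::-1],(800,600)))
p=edge(f); q=cv2.minAreaRect(p.astype(np.float32)); print(q)
print(r.sense()['eef_pos'])
E
```

```text
left edge [(-60, np.float64(8.2)), (-45, np.float64(8.4)), (-30, np.float64(8.2)), (-15, np.float64(8.4)), (0, np.float64(8.4)), (15, np.float64(8.5)), (30, np.float64(8.6)), (45, np.float64(8.5))]
s range -55.0 74.3 lat 8.2 94.8
((9.529056549072266, 51.486324310302734), (129.28619384765625, 86.34379577636719), 0.18785864114761353)
[ 312.74952349 -368.32512258  158.40969902]
```

View pics/t11.png

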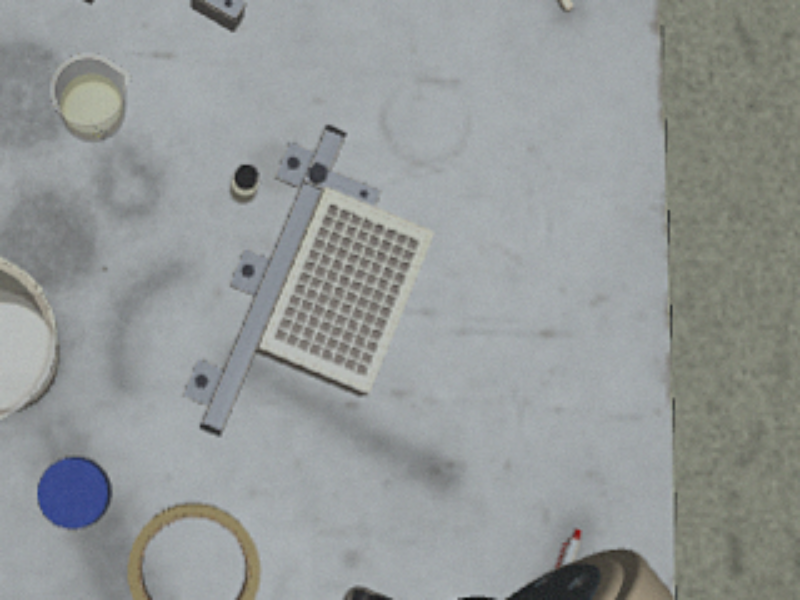

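The plate is square against the rail and touching the end stop. I'll check flatness and the bystanders, then hand in.

```bash
python3 - <<'E'
from edge import *
f=dict(np.load('/tmp/t11.npz')); g=dict(np.load('/tmp/top0.npz'))
P=cloud(f); S=P[...,:2]-C; s=S@D;l=S@N
m=(s>-50)&(s<70)&(l>12)&(l<90)&(P[...,2]>38)&(P[...,2]<46)
A=np.c_[P[m][:,:2],np.ones(m.sum())]; print('plane',np.linalg.lstsq(A,P[m][:,2],rcond=None)[0], P[m][:,2].mean())
d=np.abs(f['frame'].astype(int)-g['frame']).sum(2)
for n,(u,v) in dict(cap=(269,317),bottle=(218,185),beaker=(275,158),tape=(318,348),timer=(390,375),vial=(338,192)).items():
    w=d[v-22:v+22,u-22:u+22]; print(n,(w>90).mean().round(3))
f=grab('scene','s12')
print(r.sense()['contact_force'])
E
```

```text
plane [-2.09876407e-03 -1.94039859e-03  4.13203892e+01] 40.84890035659953
cap 0.0
bottle 0.0
beaker 0.0
tape 0.0
timer 0.382
vial 0.0
[-0.25474207  0.77034478  0.32631214]
```

View pics/s12.png

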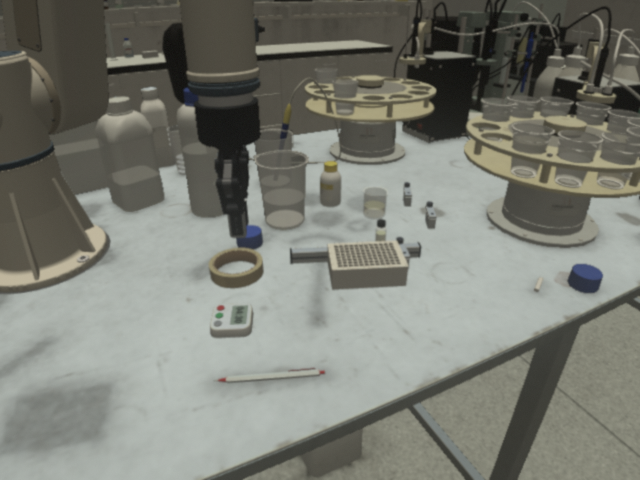

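The plate at (368,263) lies flat against the rail and the stop. The timer at (231,320) and the other bystanders are where they stood in the first picture. The timer's difference in the top view comes from the arm covering it, and the gripper is clear in the air.

```bash
python3 -c "
from rig import r; print(r.sign_off())"
```

```text
the job is handed in; nothing more can be done
None
```

The plate now lies with a long side against the stop rail and its end against the end stop. I handed the job in at about 18 s; no verdict is reported.

I pushed the plate about 50 mm by its near end. Then I pushed its long side square onto the rail with both open fingertips until I felt 12 N. Last, I pushed its end along the rail until the stop pushed back with about 12 N.

**Plate position:** the last top view put its centre 51.5 mm from the rail's centre line (51 is flush). Along the rail it was 72.3 mm from the end stop's origin (72 is touching). It was turned 0.2° from the rail, with its top level at 40.8 mm, so it is flat on the table.

**Bystanders:** the bottle, beaker, vial, cap and tape showed no change in the top view. The timer was partly hidden by the arm there, so that check failed for it, but in the scene view it was where it started.

**Robot:** the gripper is clear in the air, with no contact force.

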